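# Roll the seal strip of a dry-cabinet panel flush

## Robot

A 6-joint arm with a two-finger parallel gripper is mounted at the origin on the work surface. World frame = base frame: x ahead of the robot, y to its left, z up, the work surface at z = 0. Lengths are in m, angles in degrees, forces in N, time in s.
With the tool pointing down it reaches from about 0.4 to 0.825 m from the base axis. Payload 7 kg.
Tool frame: the origin (TCP) lies at the very end of the fingers, on their centre line; the grasp point (between the pads) lies 19 mm behind it (r.grip_depth is the distance from the TCP to the grasp point, in m); z points along the fingers, y is the line along which they close (so a half turn about z gives the same grasp; the last joint's range is limited). The gripper opens to 88 mm and grips with 3 to 60 N. Pads are 19 mm wide; open, the fingers measure 130 mm over their backs; the gripper's body (78 mm by 193 mm) begins 47 mm behind the grasp point.
Start: joints at [-52.993, 20.546, 0.682, 0, -70.136, -16.507], TCP at [0.236, -0.632, 0.227] pointing down, gripper open.
Joint ranges: [-176.03, 176.03], [-82.01, 121.73], [-58.28, 71.71], [-173.87, 95.51], [-174.79, -0.11], [-173.66, 173.66]. Speed limits (degrees/s): [136.94, 136.94, 172.46, 180, 180, 180].

## Interface

Orientations are given as [roll, pitch, yaw] about the fixed x, y, z axes, in that order (R = Rz(yaw) Ry(pitch) Rx(roll)).
In Python, from plant import r gives the robot as it stands.
- The arm moves only by the tool play_rows, never from a script. Its argument "rows" is a list that holds one entry, the list of rows, each a list of 5 numbers: the closure, from 0 (fully open) to 1 (shut), then the shift along the tool's x, y, z each as a share of 0.5 m, from -1 to 1, then the turn about the tool's z as a share of 1.5 rad, from -1 to 1. A call has exactly 8 rows; each row is the pose to reach, as a shift and turn from the pose commanded when the call began, along the tool's axes at that moment; what a row does not reach only later rows make up. A row lasts 1/12 s, in which the tool goes at most 41.7 mm and 7.16 degrees, less where a joint would pass 70% of its speed; a pose out of reach is approached as far as the arm can. A call with a number of a shift or a turn outside -1 to 1 is refused whole. A call with a gripper value outside its range is refused whole. The fingers move at their own pace and stop on an object; "squeeze" is the grip in N (left out, the last holds). Time passes only in rows, so rows that repeat a pose let the fingers close, or fill a call up. It gives the time, the measured TCP pose, the force, the opening and the grip force at its end, in the units of the state.
- r.get_state(): the state, without advancing time (a new reading comes with each control period).
- r.capture(name): name is "scene" or "side" or "wrist"; returns the picture (480x640x3 uint8, red, green, blue); there is no depth.
- r.camera_info(name): a dict with "fovy" (degrees; the focal length in pixels is half the picture's height over the tangent of half this angle, whatever the lens; pixels are square), "cx", "cy" (the principal point, pixels), "k1" (the pictures are not rectified: a ray, as slopes to the right and down, at radius r is drawn at 1 + k1 r^2 times it, then the intrinsics apply), "pose" (4x4, takes a point from camera to world coordinates). Camera axes: x right, y down, z forward; pixel columns grow to the right and rows downward; lengths in m; the calibration is good to about 2 mm. A picture is of the moment at which its call begins: read the wrist's pose just before it. camera_info takes no time and is no camera call; for the wrist camera it gives the pose at the moment of the call.
- r.close_job(): hands the job in; it is judged then, once.
The state is a dict: "time_s": time; "joints": joint angles; "qd": joint speeds; "joint_torque": joint torques, N m; "tcp_pos": TCP position; "eef_rot": TCP orientation; "contact_force": force on the tool from outside, world axes, zero at the start; "moment": the same for the moment, N m; "gripper_width": finger opening in m; "gripper_force": force on a finger pad.
Only numpy, scipy, OpenCV 4.12 (cv2) and the standard library are available. Lean on these libraries where they do the work, as an engineer would, in place of code of your own. Each camera call takes 0.05 s, during which the arm holds its last target. There are 200 camera calls.

## Task

Take the hand roller from the blue mat by its orange grip and roll it firmly along the black seal strip in the amber panel's edge rail until all six sections lie flush with the rail. Press the strip only with the roller, never with the gripper, then stand the roller upright on its wheels back on the blue mat and let go. Leave the case, the jar and the screwdriver where they are.

Things in the scene. Friction and masses are not known exactly. Their poses are not given: they have to be found in the camera images.
- panel: Fixed amber panel with a bright aluminium rail along one long edge. Rail 50 mm wide (x), 300 mm long (y), its flat top 30 mm above the bench. Origin: on the bench under the middle of the rail; x points from the rail across the amber sheet (100 mm wide, top at 18 mm, lower than the rail), y along the rail, z up.
- strip_middle (a point): Middle of the strip at flush height (rail top, 30 mm above the bench), axes as the panel's. A 16 mm wide groove along the middle of the rail holds six black rigid seal sections end to end, 162 mm long in all (y -81 to +81 mm); the 69 mm of rail beyond each end of the strip is plain, flat and at flush height.
- mat: Fixed square blue mat, 170 x 170 x 4 mm; origin at the middle of its underside, so its top is 4 mm above the origin.
- roller: Loose hand roller, 0.4 to 0.6 kg, standing by itself on two black rubber wheels (40 mm diameter, 36 mm wide, free-turning, axles at x = +-24 mm) under a steel frame 47 mm wide, top at 53 mm; 88 mm long over the wheels. Orange grip block on top. Origin: at ground level midway between the wheels; x is the rolling direction, y along the axles, z up; both ends alike. Starts on the mat.
- roller_grip (a point): Middle of the roller's orange grip block, 82 mm above the ground the wheels stand on, axes as the roller's. The block measures 30 mm (x) by 60 mm (y) by 36 mm high (64 to 100 mm above the ground); its broad flat faces look along +-x, so fingers closing along the rolling direction hold it firmly.
- wheel_a (a joint): Turn of the roller's wheel at its x = +24 mm, in rad, 0 at the start; 20 mm of rolling per rad, either sign.
- seal1 (a joint): How far seal section 1 of 6 has been pressed in, in m: 0 = standing 5 mm proud of the rail, 0.005 = flush (a hard stop). Black, 16 mm wide, 27 mm long, centred at y = -67.5 mm on the panel. Starts 3.5 to 5 mm proud; sinks under about 5 N and stays where it is pushed.
- seal2 (a joint): How far seal section 2 of 6 has been pressed in, in m: 0 = standing 5 mm proud of the rail, 0.005 = flush (a hard stop). Black, 16 mm wide, 27 mm long, centred at y = -40.5 mm on the panel. Starts 3.5 to 5 mm proud; sinks under about 5 N and stays where it is pushed.
- seal3 (a joint): How far seal section 3 of 6 has been pressed in, in m: 0 = standing 5 mm proud of the rail, 0.005 = flush (a hard stop). Black, 16 mm wide, 27 mm long, centred at y = -13.5 mm on the panel. Starts 3.5 to 5 mm proud; sinks under about 5 N and stays where it is pushed.
- seal4 (a joint): How far seal section 4 of 6 has been pressed in, in m: 0 = standing 5 mm proud of the rail, 0.005 = flush (a hard stop). Black, 16 mm wide, 27 mm long, centred at y = +13.5 mm on the panel. Starts 3.5 to 5 mm proud; sinks under about 5 N and stays where it is pushed.
- seal5 (a joint): How far seal section 5 of 6 has been pressed in, in m: 0 = standing 5 mm proud of the rail, 0.005 = flush (a hard stop). Black, 16 mm wide, 27 mm long, centred at y = +40.5 mm on the panel. Starts 3.5 to 5 mm proud; sinks under about 5 N and stays where it is pushed.
- seal6 (a joint): How far seal section 6 of 6 has been pressed in, in m: 0 = standing 5 mm proud of the rail, 0.005 = flush (a hard stop). Black, 16 mm wide, 27 mm long, centred at y = +67.5 mm on the panel. Starts 3.5 to 5 mm proud; sinks under about 5 N and stays where it is pushed.
- case: Bystander: white sample case with blue lid, 60 x 45 x 22 mm; origin at the middle of its underside.
- jar: Bystander: small jar with black cap, 56 mm diameter, 75 mm high; origin at the middle of its underside.
- driver: Bystander: screwdriver, about 160 mm long, lying on the bench along its x; origin near its middle.
Things that resemble listed ones, but are neither listed nor needed, are in the scene too. What is meant by the roller is not brown or red, and is the smaller of those in its own colour.

How it is judged:
By the outcome, as a careful person would: the job done as asked, in the order asked, and still so for the second after the job is handed in, with the robot touching nothing.
It also fails if it takes over 58 s, if anything falls off the work surface, if the arm or the gripper's body presses on something with over 40 N, if the wrist force passes 120 N, or if a joint passes its speed limit or range.

## Working session

There is one attempt and no reset: what is moved stays moved. The work goes in short steps, Python scripts to look and compute and a tool call to move; the robot and the scene stay as the last step left them, time stands still between calls to the robot, and variables do not carry over. Pictures are saved under pics/ and viewed, at most 10 in all, crops included, and the job is handed in when it is done.

Besides the shell and the picture viewer there is one more tool, called after "Call:" in YAML: its name, and indented under it one key for each argument. play_rows: Moves the arm, as the interface text tells. Its arguments: {"type":"object","properties":{"rows":{"type":"array","items":{"type":"array","items":{"type":"array","items":{"type":"number"}}}},"squeeze":{"type":"number"}},"required":["rows"]}

```bash
mkdir -p pics
cat > h.py <<'E'
import numpy as np, cv2
from plant import r
def cam(n):
    i=r.camera_info(n); f=240/np.tan(np.radians(i["fovy"])/2)
    return np.array([[f,0,i["cx"]],[0,f,i["cy"]],[0,0,1]]), np.array([i["k1"],0,0,0,0.]), np.array(i["pose"])
def ray(n,uv,z,c=None):
    "world points at height z seen at pixels uv"
    K,d,T=c or cam(n)
    p=cv2.undistortPointsIter(np.array(uv,float).reshape(-1,1,2),K,d,None,None,(3,100,1e-9)).reshape(-1,2) if 0 else und(np.array(uv,float).reshape(-1,2),K,d[0])
    v=np.c_[p,np.ones(len(p))]@T[:3,:3].T; o=T[:3,3]
    return o+v*((np.broadcast_to(z,len(v))-o[2])/v[:,2])[:,None]
def und(uv,K,k):
    q=(uv-K[:2,2])/K[0,0]; p=q.copy()
    for _ in range(50): p=q/(1+k*(p**2).sum(1,keepdims=True))
    return p
def proj(n,X,c=None):
    K,d,T=c or cam(n)
    P=(np.array(X,float).reshape(-1,3)-T[:3,3])@T[:3,:3]; p=P[:,:2]/P[:,2:]
    return p*(1+d[0]*(p**2).sum(1,keepdims=True))*K[0,0]+K[:2,2]
def shot(n,f):
    c=cam(n); im=r.capture(n); cv2.imwrite(f"pics/{f}.png",im[:,:,::-1]); return c,im
E
python3 - <<'E'
from h import *
for n in("scene","side"):
    c,im=shot(n,n+"0"); print(n,c[0][0,0],c[0][:2,2],c[1][0],c[2].round(3).tolist())
E
```

```text
scene 460.830480425502 [319.01160945 244.76553177] -0.04595861860400805 [[-0.732, 0.553, -0.398, 0.966], [0.681, 0.608, -0.408, 0.419], [0.016, -0.57, -0.822, 0.999], [0.0, 0.0, 0.0, 1.0]]
side 560.2239746333119 [315.28985909 237.12674501] 0.04482837482757741 [[-0.919, -0.303, 0.251, 0.229], [-0.393, 0.705, -0.591, 0.703], [0.002, -0.642, -0.767, 1.065], [0.0, 0.0, 0.0, 1.0]]
```

View pics/scene0.png

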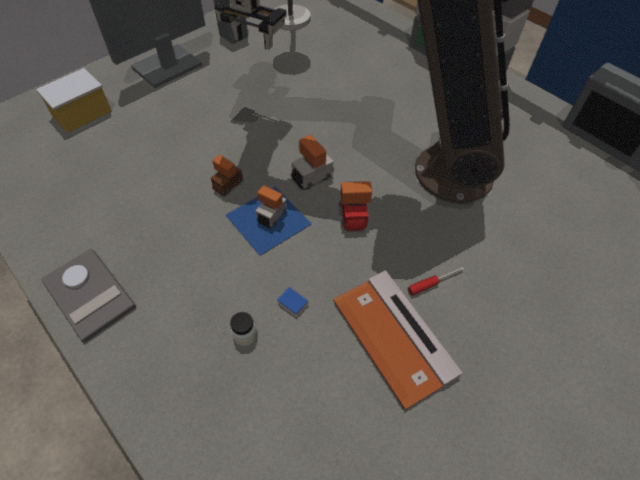

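View pics/side0.png

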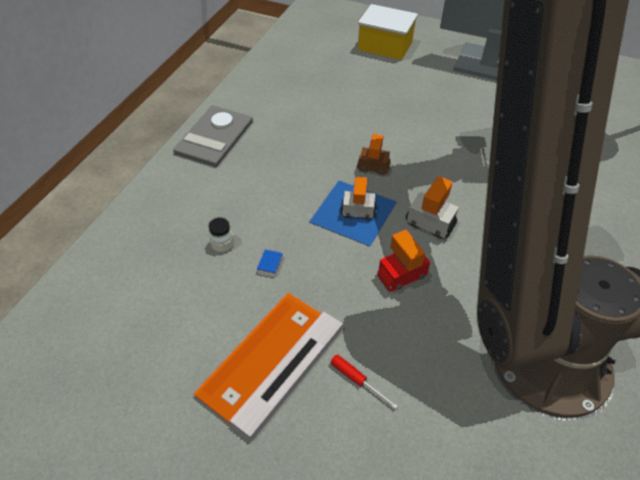

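Scene view candidates: brown roller (226,173), large grey (312,160), small grey on the blue mat (270,205) and red (355,203). The small grey one on the mat fits: it isn't brown or red, it is the smaller of the two grey ones, and it stands on the mat. I'll confirm this in an enlarged crop.

Run:
```python
import cv2,numpy as np
s=cv2.imread("pics/scene0.png");d=cv2.imread("pics/side0.png")
def crop(im,x,y,w,h,W,H):
    return cv2.resize(im[y:y+h,x:x+w],(W,H),interpolation=cv2.INTER_CUBIC)
a=crop(s,222,172,100,75,400,300);b=crop(d,305,165,100,83,400,300)
b=crop(d,305,168,100,75,400,300)
c=crop(s,330,265,133,100*1+45,400,435)[:300];
c=crop(s,325,265,200,150,400,300); e=crop(d,190,290,200,150,400,300)
cv2.imwrite("pics/m1.png",np.vstack([np.hstack([a,b]),np.hstack([c,e])]))
```

```text
(no output)
```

View pics/m1.png

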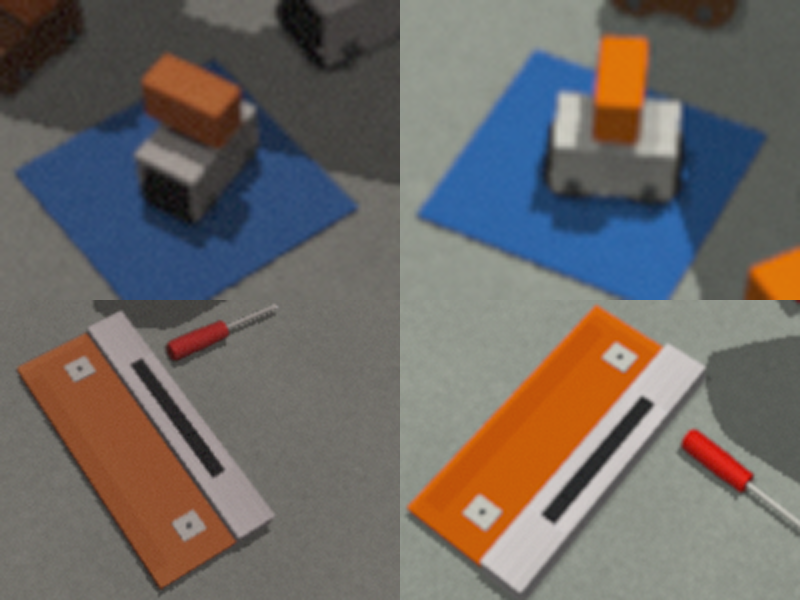

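The crop confirms it: the small grey roller with the orange grip stands on the mat (scene 270,205; side 359,195). The other crops show the rail corners and the strip. Now I'll work out positions.

Run:
```python
from h import *
from scipy.optimize import least_squares
C={n:cam(n) for n in("scene","side")}
m=lambda p,x0,y0,s,u,v:[[(a-x0)/s+u,(b-y0)/s+v] for a,b in p]
side_top=m([(601,37),(648,38),(641,107),(596,103)],400,0,4,305,168)
P=ray("side",side_top,.104,C["side"]); print("grip top side\n",P.round(4),P.mean(0).round(4),[np.linalg.norm(P[i]-P[(i+1)%4]).round(4) for i in range(4)])
sc=m([(165,54),(242,95)],0,0,4,222,172)
P=ray("scene",sc,.104,C["scene"]);print("scene edge",P.round(4),np.linalg.norm(P[1]-P[0]))
R={"scene":m([(88,328),(124,312),(273,516),(236,538)],0,300,2,325,265),"side":m([(664,343),(706,369),(521,593),(481,563)],400,300,2,190,290)}
S={"scene":m([(131,363),(142,359),(224,470),(213,477)],0,300,2,325,265),"side":m([(642,397),(654,403),(554,523),(543,518)],400,300,2,190,290)}
for n in C:
  for D,z in((R,.03),(S,.0343)):
    P=ray(n,D[n],z,C[n])[:,:2]; e=(P[2]+P[3]-P[0]-P[1])/2
    print(n,z,"c",P.mean(0).round(4),"len",np.linalg.norm(e).round(4),"w",np.linalg.norm(P[1]-P[0]).round(4),np.linalg.norm(P[2]-P[3]).round(4),"ang",np.degrees(np.arctan2(e[1],e[0])).round(2))
M={"scene":m([(17,175),(211,60),(357,208)],0,0,4,222,172),"side":m([(417,215),(536,49),(766,134)],400,0,4,305,168)}
for n in C: P=ray(n,M[n],.004,C[n]);print("mat",P.round(3).tolist(),((P[0]+P[2])/2).round(3))
s=r.get_state(); print(s["tcp_pos"],s["eef_rot"],s["gripper_width"])
i=r.camera_info("wrist");print(i)
```

```text
grip top side
 [[ 0.5292 -0.2523  0.104 ]
 [ 0.5024 -0.2628  0.104 ]
 [ 0.4863 -0.2056  0.104 ]
 [ 0.5121 -0.1982  0.104 ]] [ 0.5075 -0.2297  0.104 ] [np.float64(0.0288), np.float64(0.0594), np.float64(0.0269), np.float64(0.0567)]
scene edge [[ 0.5125 -0.2607  0.104 ]
 [ 0.4982 -0.2005  0.104 ]] 0.061858776452847535
scene 0.03 c [0.4871 0.2436] len 0.2952 w 0.0516 0.0503 ang 75.89
scene 0.0343 c [0.4874 0.2434] len 0.1611 w 0.0147 0.0157 ang 76.31
side 0.03 c [0.4792 0.2443] len 0.2978 w 0.055 0.0487 ang 76.87
side 0.0343 c [0.4779 0.245 ] len 0.1616 w 0.0143 0.012 ang 76.98
mat [[0.607, -0.318, 0.004], [0.441, -0.31, 0.004], [0.453, -0.141, 0.004]] [ 0.53  -0.229  0.004]
mat [[0.611, -0.155, 0.004], [0.597, -0.324, 0.004], [0.43, -0.309, 0.004]] [ 0.52  -0.232  0.004]
[ 0.23623314 -0.63185009  0.22569375] [ 1.79912484e+02 -7.66992201e-03 -1.59505385e+02] 0.08750132299765356
{'fovy': 62.881754666562315, 'cx': 317.75937482477156, 'cy': 229.59016504643432, 'k1': 0.0252061539494788, 'pose': array([[-0.34997015,  0.89160744,  0.28732745,  0.15762854],
       [ 0.93675823,  0.33237359,  0.10959848, -0.66165482],
       [ 0.00221876,  0.30751255, -0.95154144,  0.38376728],
       [ 0.        ,  0.        ,  0.        ,  1.        ]])}
```

```bash
cat >> h.py <<'E'
def go(x,y,z,yaw):
    s=r.get_state(); e=s["eef_rot"]; a=np.radians(e[2]); d=np.array([x,y,z])-s["tcp_pos"]
    t=(yaw-e[2]+180)%360-180
    print("shares",np.round(np.array([d[0]*np.cos(a)+d[1]*np.sin(a),d[0]*np.sin(a)-d[1]*np.cos(a),-d[2]])/.5,4),"turn",round(-np.radians(t)/1.5,4),"deg",round(t,2),"tcp",s["tcp_pos"].round(4),e.round(2),"j",np.round(s["joints"],1),"F",np.round(s["contact_force"],1),"w",round(s["gripper_width"],4),s["gripper_force"],"t",s["time_s"])
E
python3 - <<'E'
from h import *
go(.51,-.23,.226,-75.5)
for n,uv in(("side",[(437,180),(450,200),(433,235)]),("scene",[(303,140),(325,150)])):print(ray(n,uv,.12).round(3).tolist())
# triangulate strip middle & grip top edge corner
def tri(a,b):
    A=[];B=[]
    for n,p in(("scene",a),("side",b)):
        o=cam(n)[2][:3,3]; v=ray(n,[p],0)[0]-o; v/=np.linalg.norm(v); Q=np.eye(3)-np.outer(v,v);A.append(Q);B.append(Q@o)
    X=np.linalg.solve(sum(A),sum(B)); return X.round(4)
print(tri((413.75,323.6),(289.1,370.1)))
E
```

```text
shares [-7.943e-01  5.611e-01 -6.000e-04] turn -0.9774 deg 84.01 tcp [ 0.2362 -0.6319  0.2257] [ 1.7991e+02 -1.0000e-02 -1.5951e+02] j [-53.   20.6   0.6  -0.  -70.1 -16.5] F [ 0.4 -0.4 -0.6] w 0.0875 0.0 t 0.1
[[0.341, -0.305, 0.12], [0.295, -0.252, 0.12], [0.303, -0.133, 0.12]]
[[0.334, -0.306, 0.12], [0.315, -0.237, 0.12]]
[0.4817 0.2433 0.0221]
```

Call:
play_rows:
  rows:
    - [[0,-0.1,0.07,-0.02,-0.083],[0,-0.2,0.14,-0.04,-0.166],[0,-0.3,0.21,-0.04,-0.249],[0,-0.4,0.28,-0.04,-0.33],[0,-0.5,0.35,-0.04,-0.415],[0,-0.6,0.42,-0.04,-0.5],[0,-0.7,0.49,-0.04,-0.58],[0,-0.794,0.561,-0.04,-0.66]]

```text
time_s: 0.77
tcp_pos: [0.4247, -0.3564, 0.2457]
eef_rot: [180.0, 0.0, -102.4]
contact_force: [0.5, -0.4, -1.1]
gripper_width: 0.0879
gripper_force: 0.0
```

Run:
```python
from h import *
go(.51,-.23,.24,-75.5)
```

```text
shares [-0.2835 -0.1121  0.0114] turn -0.3133 deg 26.93 tcp [ 0.4247 -0.3564  0.2457] [ 1.8000e+02  1.0000e-02 -1.0243e+02] j [-19.8   8.5 -13.   -0.  -68.5   7.3] F [ 0.5 -0.4 -1.1] w 0.0879 0.0 t 0.7667
```

Call:
play_rows:
  rows:
    - [[0,-0.07,-0.028,0.01,-0.08],[0,-0.14,-0.056,0.01,-0.16],[0,-0.21,-0.084,0.01,-0.24],[0,-0.28,-0.11,0.01,-0.31],[0,-0.28,-0.11,0.01,-0.31],[0,-0.28,-0.11,0.01,-0.31],[0,-0.28,-0.11,0.01,-0.31],[0,-0.28,-0.11,0.01,-0.31]]

```text
time_s: 1.43
tcp_pos: [0.5082, -0.2345, 0.2406]
eef_rot: [180.0, 0.0, -76.2]
contact_force: [-0.3, 0.0, -0.2]
gripper_width: 0.0881
gripper_force: 0.0
```

Run:
```python
from h import *
go(.51,-.23,.24,-75.5)
c,im=shot("wrist","w1"); np.save("w1.npy",np.vstack([c[0],c[2][:3,:3],c[2][:3,3]]))
im=im[:,:,::-1]
pr=proj("wrist",[[.51,-.23,.104]],c);print(pr)
```

```text
shares [-0.0078 -0.0057  0.0012] turn -0.0084 deg 0.72 tcp [ 0.5082 -0.2345  0.2406] [ 1.7997e+02  1.0000e-02 -7.6220e+01] j [ -4.7   9.2 -12.8  -0.  -68.   18.5] F [-0.3  0.  -0.2] w 0.0881 0.0 t 1.4333
[[313.75446903 220.38953267]]
```

View pics/w1.png

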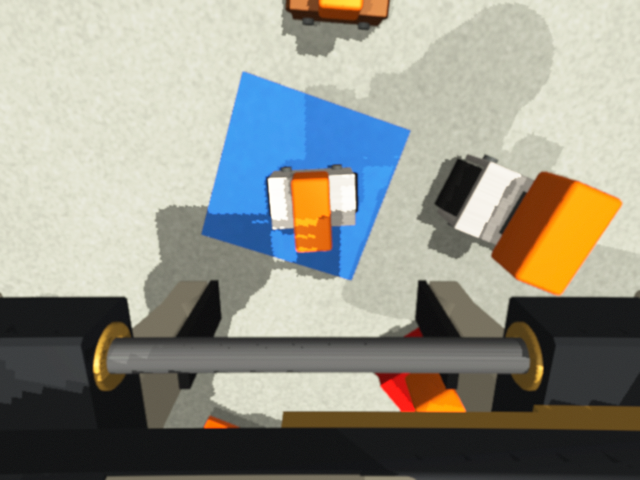

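Wrist view: the roller is at about (313,205), with its lower grip corners at (296,253) and (331,250). The frame's top corners are at (268,178), (354,172), (357,224) and (271,229).

Run:
```python
from h import *
c=cam("wrist")
P=ray("wrist",[(296,253),(331,250)],.104,c);d=P[1]-P[0];print(P.round(4).tolist(),np.linalg.norm(d),np.degrees(np.arctan2(d[1],d[0])))
Q=ray("wrist",[(268,178),(354,172),(357,224),(271,229)],.057,c);print(Q.round(4).tolist(),Q.mean(0).round(4),[np.linalg.norm(Q[i]-Q[(i+1)%4]).round(4) for i in range(4)])
for a,b in((0,1),(3,2)): d=Q[b]-Q[a];print(np.degrees(np.arctan2(d[1],d[0])))
M=ray("wrist",[(243,72),(410,130),(352,279),(202,234)],.004,c);print("mat",M.round(3).tolist(),M.mean(0).round(4),[np.linalg.norm(M[i]-M[(i+1)%4]).round(4) for i in range(4)])
im=cv2.imread("pics/w1.png");cv2.imwrite("pics/w1c.png",cv2.resize(im[150:270,240:400],(800,600),interpolation=cv2.INTER_CUBIC))
```

```text
[[0.5174, -0.2002, 0.104], [0.4907, -0.2094, 0.104]] 0.02825616221310929 -161.02806617040073
[[0.5551, -0.2446, 0.057], [0.4833, -0.2677, 0.057], [0.468, -0.2225, 0.057], [0.5431, -0.1992, 0.057]] [ 0.5124 -0.2335  0.057 ] [np.float64(0.0755), np.float64(0.0477), np.float64(0.0786), np.float64(0.047)]
-162.2420954734613
-162.77601238518338
mat [[0.602, -0.325, 0.004], [0.434, -0.313, 0.004], [0.447, -0.145, 0.004], [0.615, -0.158, 0.004]] [ 0.5245 -0.2354  0.004 ] [np.float64(0.1678), np.float64(0.1675), np.float64(0.1686), np.float64(0.1677)]
```

View pics/w1c.png

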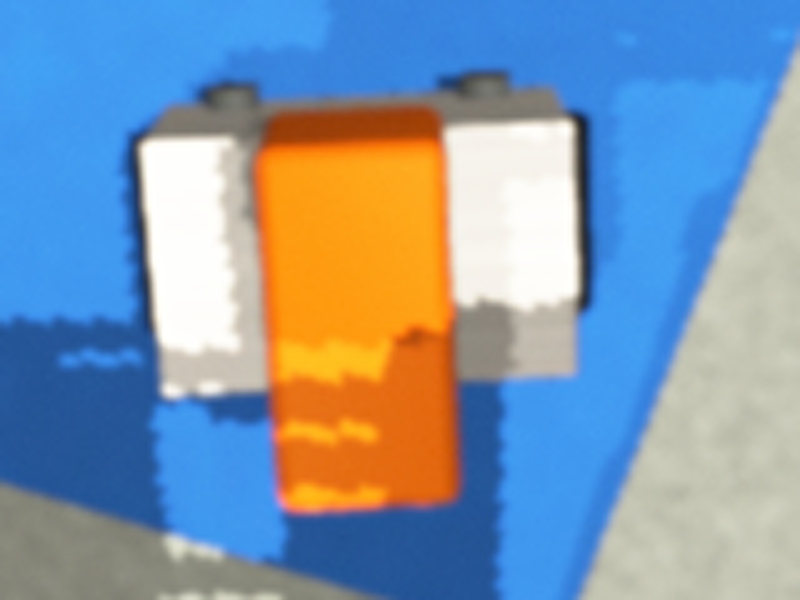

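The enlarged crop gives the grip's top-face corners as (258,148), (442,145), (460,502) and (283,510), and the frame top as (138,138), (578,118), (577,375) and (160,397).

Run:
```python
from h import *
c=cam("wrist")
f=lambda p:[(a/5+240,b/5+150) for a,b in p]
for p,z in(([(258,148),(442,145),(460,502),(283,510)],.104),([(138,138),(578,118),(577,375),(160,397)],.057)):
    Q=ray("wrist",f(p),z,c);d=Q[1]+Q[2]-Q[0]-Q[3];e=Q[2]+Q[3]-Q[0]-Q[1]
    print(Q.mean(0).round(4),[np.linalg.norm(Q[i]-Q[(i+1)%4]).round(4) for i in range(4)],np.degrees(np.arctan2(d[1],d[0])),np.degrees(np.arctan2(e[1],e[0])))
go(.509,-.231,.12,-73)
```

```text
[ 0.5119 -0.2332  0.104 ] [np.float64(0.0279), np.float64(0.0579), np.float64(0.0285), np.float64(0.0588)] -164.39515029138312 106.7841034728325
[ 0.5121 -0.233   0.057 ] [np.float64(0.0771), np.float64(0.0471), np.float64(0.0763), np.float64(0.0478)] -163.3677219782398 105.77594980100712
shares [-0.0068 -0.0035  0.2413] turn -0.0377 deg 3.24 tcp [ 0.5081 -0.2347  0.2406] [ 1.7998e+02  1.0000e-02 -7.6240e+01] j [ -4.8   9.2 -12.8  -0.  -68.   18.5] F [ 0.3  0.4 -0.3] w 0.0875 0.0 t 1.4833
```

Call:
play_rows:
  rows:
    - [[0,-0.003,-0.008,0.0,-0.03],[0,-0.003,-0.008,0.06,-0.03],[0,-0.003,-0.008,0.12,-0.03],[0,-0.003,-0.008,0.18,-0.03],[0,-0.003,-0.008,0.24,-0.03],[0,-0.003,-0.008,0.3,-0.03],[0,-0.003,-0.008,0.345,-0.03],[0,-0.003,-0.008,0.345,-0.03]]

```text
time_s: 2.15
tcp_pos: [0.5084, -0.232, 0.0638]
eef_rot: [179.6, 0.2, -73.7]
contact_force: [-1.4, -0.3, -0.2]
gripper_width: 0.0874
gripper_force: 0.0
```

Run:
```python
from h import *
go(.5115,-.2325,.068,-73.7)
```

```text
shares [ 0.0027 -0.0057 -0.0085] turn -0.0005 deg 0.05 tcp [ 0.5084 -0.232   0.0638] [179.6    0.21 -73.75] j [ -4.5  19.2 -25.3  -0.1 -45.9  20.8] F [-1.4 -0.3 -0.2] w 0.0874 0.0 t 2.15
```

Call:
play_rows:
  rows:
    - [[0,0.002,-0.005,-0.006,0],[0,0.002,-0.005,-0.006,0],[0.3,0.002,-0.005,-0.006,0],[0.5,0.002,-0.005,-0.006,0],[0.8,0.002,-0.005,-0.006,0],[1,0.002,-0.005,-0.006,0],[1,0.002,-0.005,-0.006,0],[1,0.002,-0.005,-0.006,0]]
  squeeze: 50

```text
time_s: 2.82
tcp_pos: [0.515, -0.2317, 0.0715]
eef_rot: [-180.0, -0.0, -73.5]
contact_force: [0.4, -1.0, -0.0]
gripper_width: 0.0532
gripper_force: 0.0
```

Run:
```python
from h import *
go(.5115,-.2325,.068,-73.7)
```

```text
shares [-0.0005  0.0072  0.0071] turn 0.0017 deg -0.15 tcp [ 0.515  -0.2317  0.0715] [-1.7998e+02 -1.0000e-02 -7.3550e+01] j [ -4.4  18.8 -24.6   0.  -46.6  20.8] F [ 0.4 -1.  -0. ] w 0.0532 0.0 t 2.8167
```

Call:
play_rows:
  rows:
    - [[1,0,0.006,0.006,0],[1,0,0.006,0.006,0],[1,0,0.006,0.006,0],[1,0,0.006,0.006,0],[1,0,0.006,0.006,0],[1,0,0.006,0.006,0],[1,0,0.006,0.006,0],[1,0,0.006,0.006,0]]
  squeeze: 50

```text
time_s: 3.48
tcp_pos: [0.5119, -0.2326, 0.0681]
eef_rot: [180.0, 0.0, -73.6]
contact_force: [0.5, -0.5, -1.3]
gripper_width: 0.03
gripper_force: 50.0
```

Run:
```python
from h import *
go(.5115,-.2325,.068,-73.7)
```

```text
shares [-0.0005  0.0007  0.0002] turn 0.0016 deg -0.14 tcp [ 0.5119 -0.2326  0.0681] [ 1.7998e+02  1.0000e-02 -7.3560e+01] j [ -4.5  18.9 -25.   -0.  -46.1  20.9] F [ 0.5 -0.5 -1.3] w 0.03 49.997899532318115 t 3.4833
```

Call:
play_rows:
  rows:
    - [[1,0,0,-0.03,0],[1,0,0,-0.08,0],[1,0,0,-0.14,0],[1,0,0,-0.2,0],[1,0,0,-0.26,0],[1,0,0,-0.32,0],[1,0,0,-0.38,0],[1,0,0,-0.38,0]]
  squeeze: 50

```text
time_s: 4.15
tcp_pos: [0.5145, -0.2335, 0.2646]
eef_rot: [-179.6, -0.3, -73.5]
contact_force: [2.0, -0.6, -3.7]
gripper_width: 0.0296
gripper_force: 50.0
```

Run:
```python
from h import *
go(.424,.258,.26,-13.4)
```

```text
shares [-0.994  -0.1054  0.0092] turn -0.6995 deg 60.12 tcp [ 0.5145 -0.2335  0.2646] [-179.56   -0.29  -73.52] j [ -4.5   8.6 -10.5   0.1 -70.4  20.9] F [ 2.  -0.6 -3.7] w 0.0296 49.997538328170776 t 4.15
```

Call:
play_rows:
  rows:
    - [[1,-0.03,0,0,-0.02],[1,-0.09,0,0,-0.06],[1,-0.16,0,0,-0.12],[1,-0.23,-0.02,0,-0.18],[1,-0.3,-0.03,0,-0.24],[1,-0.37,-0.04,0,-0.3],[1,-0.44,-0.05,0,-0.36],[1,-0.5,-0.05,0,-0.4]]
  squeeze: 50

```text
time_s: 4.82
tcp_pos: [0.4644, 0.0163, 0.2573]
eef_rot: [180.0, 0.1, -38.9]
contact_force: [1.1, 0.3, -5.0]
gripper_width: 0.0296
gripper_force: 50.0
```

Run:
```python
from h import *
go(.424,.258,.26,-13.4)
```

```text
shares [-0.3665 -0.3255 -0.0054] turn -0.2966 deg 25.49 tcp [0.4644 0.0163 0.2573] [ 1.7998e+02  6.0000e-02 -3.8890e+01] j [ 26.3  -0.9 -21.7  -0.  -69.2  24.8] F [ 1.1  0.3 -5. ] w 0.0296 49.99561429023743 t 4.8167
```

Call:
play_rows:
  rows:
    - [[1,-0.06,-0.055,0,-0.05],[1,-0.12,-0.11,0,-0.1],[1,-0.18,-0.16,0,-0.15],[1,-0.24,-0.21,0,-0.2],[1,-0.3,-0.27,0,-0.25],[1,-0.35,-0.31,0,-0.29],[1,-0.367,-0.326,0,-0.3],[1,-0.367,-0.326,0,-0.3]]
  squeeze: 50

```text
time_s: 5.48
tcp_pos: [0.425, 0.2591, 0.257]
eef_rot: [179.9, 0.1, -13.2]
contact_force: [0.5, -0.4, -5.2]
gripper_width: 0.0299
gripper_force: 50.0
```

Run:
```python
from h import *
go(.424,.258,.26,-13.4)
c,im=shot("wrist","w2"); np.savez("w2.npz",K=c[0],d=c[1],T=c[2])
```

```text
shares [-0.0014  0.0025 -0.0061] turn 0.0027 deg -0.23 tcp [0.425  0.2591 0.257 ] [ 1.7994e+02  8.0000e-02 -1.3170e+01] j [ 54.    2.5 -18.3  -0.1 -69.3  22.9] F [ 0.5 -0.4 -5.2] w 0.0299 49.99719858169556 t 5.4833
```

View pics/w2.png

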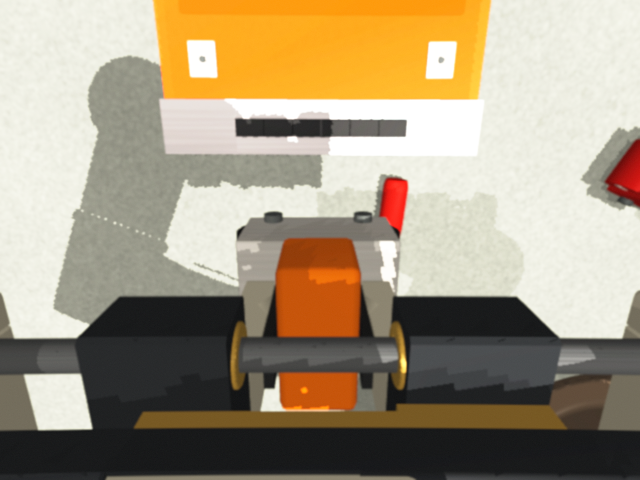

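Wrist view: the strip runs from (236,128) to (406,128). The rail's top corners are (160,99), (484,100), (478,156) and (165,154), and the roller is held square.

Run:
```python
from h import *
c=cam("wrist")
for p,z in(([(160,99),(484,100),(478,156),(165,154)],.03),([(236,119.5),(406,120),(406,137),(236,137)],.0343)):
    Q=ray("wrist",p,z,c);d=Q[1]+Q[2]-Q[0]-Q[3]
    print(Q.round(4)[:,:2].tolist(),Q.mean(0).round(4),[np.linalg.norm(Q[i]-Q[(i+1)%4]).round(4) for i in range(4)],np.degrees(np.arctan2(d[1],d[0])))
# roller axis in image: frame top corners
K=ray("wrist",[(237,240),(400,236)],r.get_state()["tcp_pos"][2]-.064+.053,c);d=K[1]-K[0];print(np.linalg.norm(d),np.degrees(np.arctan2(d[1],d[0])))
```

```text
[[0.5418, 0.3793], [0.4721, 0.0878], [0.4219, 0.0984], [0.4934, 0.3925]] [0.4823 0.2395 0.03  ] [np.float64(0.2997), np.float64(0.0513), np.float64(0.3026), np.float64(0.0502)] -103.56096908213526
[[0.5086, 0.3156], [0.4717, 0.1615], [0.4564, 0.164], [0.4934, 0.3203]] [0.4825 0.2403 0.0343] [np.float64(0.1584), np.float64(0.0155), np.float64(0.1606), np.float64(0.0159)] -103.37494349286614
0.07424022613550083 -101.82122366631455
```

Run:
```python
from h import *
go(.4541,.1243,.13,-13.5)
```

```text
shares [0.1178 0.2459 0.254 ] turn 0.0026 deg -0.22 tcp [0.425  0.2575 0.257 ] [ 1.799e+02  8.000e-02 -1.328e+01] j [ 53.9   2.5 -18.3  -0.  -69.3  22.9] F [-0.5 -0.6 -4.1] w 0.0294 49.99736845493317 t 5.5333
```

Call:
play_rows:
  rows:
    - [[1,0.02,0.05,0,0.003],[1,0.05,0.1,0,0.003],[1,0.08,0.16,0.03,0.003],[1,0.1,0.21,0.08,0.003],[1,0.118,0.246,0.14,0.003],[1,0.118,0.246,0.2,0.003],[1,0.118,0.246,0.254,0.003],[1,0.118,0.246,0.254,0.003]]
  squeeze: 55

```text
time_s: 6.2
tcp_pos: [0.4511, 0.1195, 0.1262]
eef_rot: [179.6, 0.4, -13.9]
contact_force: [-0.6, -0.4, -6.1]
gripper_width: 0.0295
gripper_force: 55.0
```

Call:
play_rows:
  rows:
    - [[1,0,0,0.01,0],[1,0,0,0.02,0],[1,0,0,0.03,0],[1,0,0,0.04,0],[1,0,0,0.05,0],[1,0,0,0.05,0],[1,0,0,0.05,0],[1,0,0,0.05,0]]
  squeeze: 55

```text
time_s: 6.87
tcp_pos: [0.4551, 0.1234, 0.1066]
eef_rot: [-180.0, -0.0, -13.6]
contact_force: [-1.0, -0.0, -5.0]
gripper_width: 0.0297
gripper_force: 55.0
```

Run:
```python
from h import *
go(.4541,.1243,.0941,-13.5)
shot("side","s1"); shot("wrist","w3")
a=cv2.imread("pics/s1.png")[270:470,180:400];b=cv2.imread("pics/w3.png")
cv2.imwrite("pics/m2.png",np.vstack([cv2.resize(b[:300],(640,300)),cv2.resize(a,(330,300),interpolation=cv2.INTER_CUBIC)]) if 0 else np.hstack([cv2.resize(b,(400,300)),cv2.resize(a,(400,364),interpolation=cv2.INTER_CUBIC)[:300]]))
```

```text
shares [-0.0023 -0.0013  0.0249] turn -0.0015 deg 0.13 tcp [0.4551 0.1234 0.1066] [-1.7999e+02 -2.0000e-02 -1.3630e+01] j [ 39.2   8.2 -33.7   0.  -48.1  37.2] F [-1. -0. -5.] w 0.0297 54.997315406799316 t 6.8667
```

View pics/m2.png

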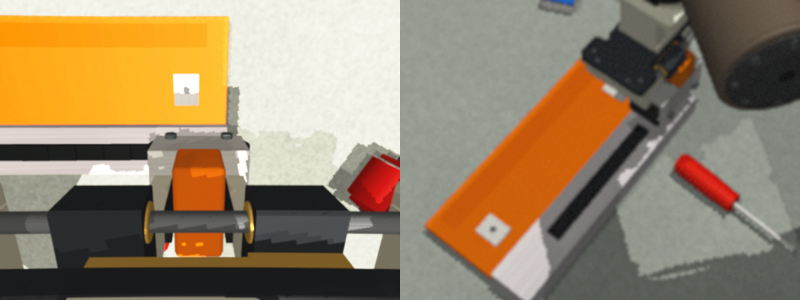

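The roller hovers over the plain near end of the rail, with the strip clear ahead of it. I'll check the panel's end corner against the estimate.

Run:
```python
from h import *
d=np.array([.2334,.9724]);p=np.array([.9724,-.2334]);m=np.array([.4823,.242])
c=cam("wrist")
for x,z in((.125,.018),(.030,.018)): print(proj("wrist",[[*(m-.15*d+x*p),z]],c))
im=cv2.imread("pics/w3.png")
for v in(35,80,120,160,190):
    row=im[v].astype(int); o=(row[:,2]>180)&(row[:,0]<90); print(v,np.where(o)[0].max())
```

```text
[[367.44276931  26.84073153]]
[[361.77324297 192.67148095]]
35 365
80 363
120 362
160 362
190 361
```

Call:
play_rows:
  rows:
    - [[1,-0.001,0,0.005,0],[1,-0.001,0,0.01,0],[1,-0.001,0,0.015,0],[1,-0.001,0,0.02,0],[1,-0.001,0,0.024,0],[1,-0.001,0,0.028,0],[1,-0.001,0,0.028,0],[1,-0.001,0,0.028,0]]
  squeeze: 60

```text
time_s: 7.63
tcp_pos: [0.4548, 0.1238, 0.0939]
eef_rot: [-180.0, -0.1, -13.6]
contact_force: [-8.4, 1.1, 16.2]
gripper_width: 0.0296
gripper_force: 60.0
```

Call:
play_rows:
  rows:
    - [[1,0,0,0.001,0],[1,0,-0.01,0.0015,0],[1,0,-0.02,0.0015,0],[1,0,-0.03,0.0015,0],[1,0,-0.04,0.0015,0],[1,0,-0.05,0.0015,0],[1,0,-0.06,0.0015,0],[1,0,-0.07,0.0015,0]]
  squeeze: 60

```text
time_s: 8.3
tcp_pos: [0.463, 0.1578, 0.0939]
eef_rot: [-180.0, -0.1, -13.6]
contact_force: [-9.7, -2.6, 23.9]
gripper_width: 0.0297
gripper_force: 60.0
```

Run:
```python
from h import *
go(.5105,.3597,.0941,-13.5)
```

```text
shares [-2.700e-03 -4.148e-01 -4.000e-04] turn -0.0011 deg 0.1 tcp [0.463  0.1578 0.0939] [-1.7997e+02 -6.0000e-02 -1.3600e+01] j [ 41.9  10.7 -32.6   0.1 -46.6  34.4] F [-9.7 -2.6 23.9] w 0.0297 60.006569623947144 t 8.3
```

Call:
play_rows:
  rows:
    - [[1,0,-0.012,0,0],[1,-0.001,-0.024,0,0],[1,-0.001,-0.036,0,0],[1,-0.002,-0.048,0,0],[1,-0.002,-0.06,0,0],[1,-0.003,-0.072,0,0],[1,-0.003,-0.084,0,0],[1,-0.003,-0.096,0,0]]
  squeeze: 60

```text
time_s: 8.97
tcp_pos: [0.4743, 0.2057, 0.0939]
eef_rot: [-179.8, -0.2, -13.6]
contact_force: [-4.1, 0.6, 15.1]
gripper_width: 0.0296
gripper_force: 60.0
```

Call:
play_rows:
  rows:
    - [[1,0,-0.012,0,0],[1,0,-0.024,0,0],[1,0,-0.036,0,0],[1,0,-0.048,0,0],[1,0,-0.06,0,0],[1,0,-0.072,0,0],[1,0,-0.084,0,0],[1,0,-0.096,0,0]]
  squeeze: 60

```text
time_s: 9.63
tcp_pos: [0.4855, 0.2523, 0.094]
eef_rot: [-179.8, -0.2, -13.6]
contact_force: [-2.2, -0.3, 14.2]
gripper_width: 0.0296
gripper_force: 60.0
```

Call:
play_rows:
  rows:
    - [[1,0,-0.012,0,0],[1,0,-0.024,0,0],[1,0,-0.036,0,0],[1,0,-0.048,0,0],[1,0,-0.06,0,0],[1,0,-0.072,0,0],[1,0,-0.084,0,0],[1,0,-0.096,0,0]]
  squeeze: 60

```text
time_s: 10.3
tcp_pos: [0.4968, 0.2991, 0.094]
eef_rot: [-179.8, -0.2, -13.6]
contact_force: [-2.6, 0.6, 12.1]
gripper_width: 0.0297
gripper_force: 60.0
```

Run:
```python
from h import *
go(.5105,.3597,.0941,-13.5)
```

```text
shares [-0.0018 -0.1242 -0.0002] turn -0.001 deg 0.09 tcp [0.4968 0.2991 0.094 ] [-1.7983e+02 -1.7000e-01 -1.3590e+01] j [ 50.4  18.4 -21.5   0.1 -49.8  25.9] F [-2.6  0.6 12.1] w 0.0297 60.002683997154236 t 10.3
```

Call:
play_rows:
  rows:
    - [[1,0,-0.012,0.002,0],[1,0,-0.026,0.003,0],[1,0,-0.04,0.003,0],[1,0,-0.056,0.003,0],[1,0,-0.072,0.003,0],[1,0,-0.09,0.003,0],[1,0,-0.106,0.003,0],[1,0,-0.12,0.003,0]]
  squeeze: 60

```text
time_s: 10.97
tcp_pos: [0.5112, 0.3583, 0.0939]
eef_rot: [-179.7, -0.2, -13.6]
contact_force: [-5.0, -0.6, 20.6]
gripper_width: 0.0297
gripper_force: 60.0
```

Call:
play_rows:
  rows:
    - [[1,0,0,0.001,0],[1,0,0.012,0.001,0],[1,0,0.025,0.001,0],[1,0,0.04,0.001,0],[1,0,0.056,0.001,0],[1,0,0.072,0.001,0],[1,0,0.09,0.001,0],[1,0,0.108,0.001,0]]
  squeeze: 60

```text
time_s: 11.63
tcp_pos: [0.4988, 0.3063, 0.0939]
eef_rot: [-179.6, -0.3, -13.5]
contact_force: [-7.9, 4.8, 24.8]
gripper_width: 0.0297
gripper_force: 60.0
```

Run:
```python
from h import *
go(.4541,.1243,.0941,-13.5)
```

```text
shares [-0.0018  0.3749 -0.0004] turn -0.0003 deg 0.03 tcp [0.4988 0.3063 0.0939] [-179.6    -0.26  -13.53] j [ 50.7  18.8 -21.    0.1 -49.7  25.7] F [-7.9  4.8 24.8] w 0.0297 60.007426142692566 t 11.6333
```

Call:
play_rows:
  rows:
    - [[1,0,0.016,0,0],[1,0,0.032,0,0],[1,0,0.048,0,0],[1,0,0.064,0,0],[1,0,0.08,0,0],[1,0,0.096,0,0],[1,0,0.112,0,0],[1,0,0.128,0,0]]
  squeeze: 60

```text
time_s: 12.3
tcp_pos: [0.4839, 0.2439, 0.0938]
eef_rot: [-179.6, -0.3, -13.5]
contact_force: [-8.5, 5.2, 27.4]
gripper_width: 0.03
gripper_force: 60.0
```

Call:
play_rows:
  rows:
    - [[1,0,0.016,0,0],[1,0,0.032,0,0],[1,0,0.048,0,0],[1,0,0.064,0,0],[1,0,0.08,0,0],[1,0,0.096,0,0],[1,0,0.112,0,0],[1,0,0.128,0,0]]
  squeeze: 60

```text
time_s: 12.97
tcp_pos: [0.4691, 0.1815, 0.0938]
eef_rot: [-179.7, -0.3, -13.5]
contact_force: [-9.9, 4.6, 31.9]
gripper_width: 0.0301
gripper_force: 60.0
```

Call:
play_rows:
  rows:
    - [[1,0,0.015,0,0],[1,0,0.03,0,0],[1,0,0.045,0,0],[1,0,0.06,0,0],[1,0,0.075,0,0],[1,0,0.09,0,0],[1,0,0.1,0,0],[1,0,0.106,0,0]]
  squeeze: 60

```text
time_s: 13.63
tcp_pos: [0.4566, 0.1293, 0.0938]
eef_rot: [-179.7, -0.3, -13.5]
contact_force: [-10.7, 4.8, 34.4]
gripper_width: 0.0298
gripper_force: 60.0
```

Run:
```python
from h import *
go(.4541,.1243,.0941,-13.5)
```

```text
shares [-0.0026  0.011  -0.0006] turn -0.0004 deg 0.03 tcp [0.4566 0.1293 0.0938] [-179.72   -0.31  -13.53] j [ 39.7   9.2 -34.6   0.1 -45.8  36.7] F [-10.7   4.8  34.4] w 0.0298 60.00850975513458 t 13.6333
```

Call:
play_rows:
  rows:
    - [[1,0,0,-0.01,0],[1,0,0,-0.04,0],[1,0,0,-0.08,0],[1,0,0,-0.14,0],[1,0,0,-0.2,0],[1,0,0,-0.26,0],[1,0,0,-0.3,0],[1,0,0,-0.33,0]]
  squeeze: 55

```text
time_s: 14.3
tcp_pos: [0.4544, 0.1278, 0.2567]
eef_rot: [-179.9, -0.1, -13.6]
contact_force: [0.3, 0.6, -5.4]
gripper_width: 0.0296
gripper_force: 55.0
```

Call:
play_rows:
  rows:
    - [[1,-0.03,-0.03,0,0],[1,-0.07,-0.07,0,0],[1,-0.11,-0.12,0,0],[1,-0.13,-0.17,0,0],[1,-0.13,-0.2,0,0],[1,-0.13,-0.22,0,0],[1,-0.13,-0.22,0,0],[1,-0.13,-0.22,0,0]]
  squeeze: 55

```text
time_s: 14.97
tcp_pos: [0.4168, 0.2496, 0.2538]
eef_rot: [179.9, 0.0, -13.6]
contact_force: [-0.5, 0.8, -5.4]
gripper_width: 0.0298
gripper_force: 55.0
```

Run:
```python
from h import *
go(.5115,-.2325,.26,-73.6)
c,im=shot("wrist","w4"); c2,_=shot("scene","s4")
a=cv2.imread("pics/w2.png")[95:165,150:490];b=cv2.imread("pics/w4.png")
y=int(proj("wrist",[[.4823,.242,.03]],c)[0,1]);b=b[y-35:y+35,150:490]
cc=cv2.imread("pics/s4.png")[265:405,330:500]
cc=cv2.resize(cc,(340,280),interpolation=cv2.INTER_CUBIC);o=cv2.imread("pics/scene0.png")[265:405,330:500];o=cv2.resize(o,(340,280),interpolation=cv2.INTER_CUBIC)
cv2.imwrite("pics/m3.png",np.vstack([cv2.resize(a,(680,140),interpolation=cv2.INTER_CUBIC),cv2.resize(b,(680,140),interpolation=cv2.INTER_CUBIC),np.hstack([o,cc])]))
```

```text
shares [ 0.4116  0.8922 -0.0123] turn 0.6976 deg -59.95 tcp [0.4168 0.2496 0.2538] [ 1.7991e+02  4.0000e-02 -1.3650e+01] j [ 54.2   1.4 -19.9  -0.  -68.8  22.2] F [-0.5  0.8 -5.4] w 0.0298 54.99720633029938 t 14.9667
```

View pics/m3.png

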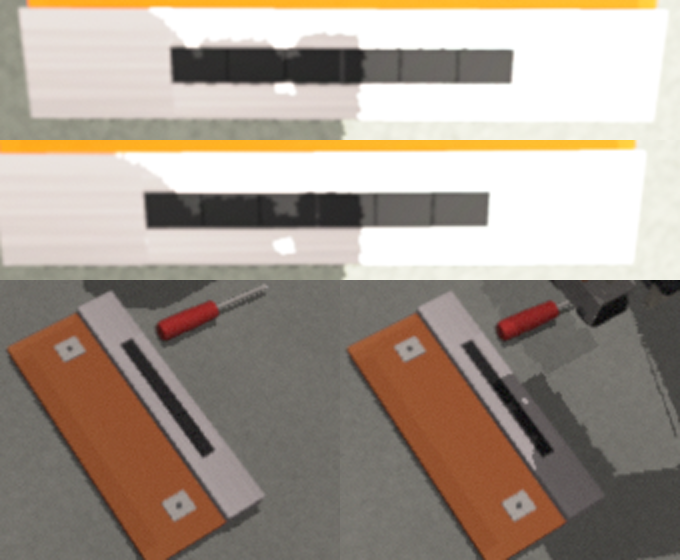

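The sections look flush and unbroken, and the tool stayed at 93.8–94.0 mm under 17–39 N throughout both passes, so the strip is flush. The bystanders haven't moved. Next I return the roller.

Call:
play_rows:
  rows:
    - [[1,0.015,0.03,-0.012,0.02],[1,0.04,0.09,-0.012,0.06],[1,0.07,0.16,-0.012,0.12],[1,0.1,0.23,-0.012,0.18],[1,0.135,0.3,-0.012,0.24],[1,0.17,0.37,-0.012,0.3],[1,0.2,0.44,-0.012,0.36],[1,0.23,0.5,-0.012,0.4]]
  squeeze: 50

```text
time_s: 15.73
tcp_pos: [0.4687, -0.0235, 0.2609]
eef_rot: [-180.0, -0.0, -48.4]
contact_force: [0.5, 1.6, -5.1]
gripper_width: 0.0297
gripper_force: 50.0
```

Run:
```python
from h import *
go(.5125,-.2325,.26,-73.6)
```

```text
shares [0.3707 0.2121 0.0017] turn 0.2933 deg -25.21 tcp [ 0.4687 -0.0235  0.2609] [-1.7998e+02 -1.0000e-02 -4.8390e+01] j [ 21.3  -0.6 -21.    0.  -69.6  20.3] F [ 0.5  1.6 -5.1] w 0.0297 49.99713957309723 t 15.7333
```

Call:
play_rows:
  rows:
    - [[1,0.06,0.035,0,0.05],[1,0.12,0.07,0,0.1],[1,0.18,0.105,0,0.15],[1,0.24,0.14,0,0.2],[1,0.3,0.17,0,0.24],[1,0.345,0.2,0,0.28],[1,0.371,0.212,0,0.293],[1,0.371,0.212,0,0.293]]
  squeeze: 50

```text
time_s: 16.4
tcp_pos: [0.5142, -0.2327, 0.2599]
eef_rot: [179.9, -0.0, -73.5]
contact_force: [0.1, 0.3, -3.9]
gripper_width: 0.0295
gripper_force: 50.0
```

Call:
play_rows:
  rows:
    - [[1,0,0,0,0],[1,0,0,0.06,0],[1,0,0,0.12,0],[1,0,0,0.18,0],[1,0,0,0.24,0],[1,0,0,0.29,0],[1,0,0,0.32,0],[1,0,0,0.34,0]]
  squeeze: 50

```text
time_s: 17.07
tcp_pos: [0.5132, -0.2284, 0.0887]
eef_rot: [179.9, 0.1, -73.2]
contact_force: [0.5, 0.5, -4.4]
gripper_width: 0.0298
gripper_force: 50.0
```

Call:
play_rows:
  rows:
    - [[1,0,0,0,0],[1,0,0,0,0],[1,0,0,0,0],[1,0,0,0,0],[1,0,0,0,0],[1,0,0,0,0],[1,0,0,0,0],[1,0,0,0,0]]
  squeeze: 50

```text
time_s: 17.73
tcp_pos: [0.5148, -0.2291, 0.0908]
eef_rot: [-180.0, -0.0, -73.2]
contact_force: [-0.3, -1.0, -4.7]
gripper_width: 0.03
gripper_force: 50.0
```

Run:
```python
from h import *
go(.5125,-.2325,.068,-73.6)
```

```text
shares [0.0051 0.0064 0.0457] turn 0.0045 deg -0.39 tcp [ 0.5148 -0.2291  0.0908] [-1.7997e+02 -1.0000e-02 -7.3210e+01] j [ -4.1  17.4 -23.6   0.  -49.   20.9] F [-0.3 -1.  -4.7] w 0.03 49.99738097190857 t 17.7333
```

Lowering the last 23 mm to a light contact.

Call:
play_rows:
  rows:
    - [[1,0.003,0.004,0.01,0],[1,0.003,0.004,0.02,0],[1,0.003,0.004,0.03,0],[1,0.003,0.004,0.036,0],[1,0.003,0.004,0.04,0],[1,0.003,0.004,0.043,0],[1,0.003,0.004,0.0455,0],[1,0.003,0.004,0.0455,0]]
  squeeze: 50

```text
time_s: 18.4
tcp_pos: [0.5137, -0.2311, 0.0681]
eef_rot: [-180.0, -0.0, -73.2]
contact_force: [0.0, 1.3, -2.5]
gripper_width: 0.0295
gripper_force: 50.0
```

Call:
play_rows:
  rows:
    - [[1,0,0,0.001,0],[1,0,0,0.0015,0],[1,0,0,0.0015,0],[1,0,0,0.0015,0],[1,0,0,0.0015,0],[1,0,0,0.0015,0],[1,0,0,0.0015,0],[1,0,0,0.0015,0]]
  squeeze: 15

```text
time_s: 19.07
tcp_pos: [0.5139, -0.2311, 0.068]
eef_rot: [-179.9, -0.0, -73.2]
contact_force: [-0.8, 3.2, 6.9]
gripper_width: 0.0301
gripper_force: 15.0
```

Call:
play_rows:
  rows:
    - [[0.6,0,0,0,0],[0.5,0,0,0,0],[0.4,0,0,0,0],[0.2,0,0,0,0],[0,0,0,0,0],[0,0,0,0,0],[0,0,0,0,0],[0,0,0,0,0]]

```text
time_s: 19.73
tcp_pos: [0.5132, -0.2311, 0.067]
eef_rot: [180.0, 0.0, -73.2]
contact_force: [0.7, 1.0, -0.8]
gripper_width: 0.0765
gripper_force: 0.0
```

Call:
play_rows:
  rows:
    - [[0,0,0,0,0],[0,0,0,0,0],[0,0,0,0,0],[0,0,0,0,0],[0,0,0,-0.01,0],[0,0,0,-0.02,0],[0,0,0,-0.03,0],[0,0,0,-0.03,0]]

```text
time_s: 20.4
tcp_pos: [0.5141, -0.2313, 0.0836]
eef_rot: [-179.9, -0.1, -73.2]
contact_force: [0.3, 0.4, 0.4]
gripper_width: 0.0878
gripper_force: 0.0
```

Call:
play_rows:
  rows:
    - [[0,0,0,-0.05,0],[0,0,0,-0.1,0],[0,0,0,-0.16,0],[0,0,0,-0.22,0],[0,0,0,-0.28,0],[0,0,0,-0.34,0],[0,0,0,-0.36,0],[0,0,0,-0.36,0]]

```text
time_s: 21.07
tcp_pos: [0.5147, -0.2315, 0.2658]
eef_rot: [-179.7, -0.2, -73.2]
contact_force: [0.3, 0.5, 0.3]
gripper_width: 0.0877
gripper_force: 0.0
```

Run:
```python
from h import *
go(.5125,-.2325,.26,-73.6)
shot("side","s5"); shot("wrist","w5")
b=cv2.resize(cv2.imread("pics/w5.png"),(400,300)); a=cv2.imread("pics/side0.png"); e=cv2.imread("pics/s5.png")
f=lambda i:cv2.resize(i[170:440,185:405],(400,491),interpolation=cv2.INTER_CUBIC)
cv2.imwrite("pics/m4.png",np.hstack([f(e),np.vstack([b,cv2.resize(e[290:419,190:400],(400,191),interpolation=cv2.INTER_CUBIC)])]))
```

```text
shares [0.0006 0.0047 0.0116] turn 0.0047 deg -0.4 tcp [ 0.5147 -0.2315  0.2658] [-1.7968e+02 -1.7000e-01 -7.3200e+01] j [ -4.3   8.6 -10.3   0.  -70.8  21.1] F [0.3 0.5 0.3] w 0.0877 0.0 t 21.0667
```

View pics/m4.png

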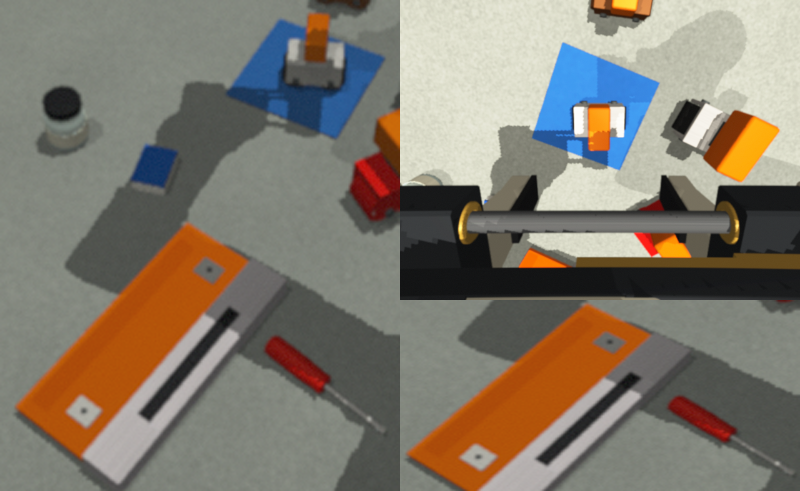

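The roller stands upright on the blue mat with the gripper clear above it (wrist crop 600,120). The case, jar and screwdriver are where they started. Handing in.

```bash
python3 -c "
from plant import r
print(r.close_job())"
```

```text
the job is handed in; nothing more can be done
None
```

I rolled the strip firmly in both directions until all six sections were flush, judged by the tool's steady height under load. The roller is upright on the blue mat and released, the case, jar and screwdriver are untouched, and I handed the job in at about 21 s.

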